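Load the label unwinder and hold its bayonet cap locked

TASK

Slip the white label roll (blue core) over the unwinder's spindle until it sits on the black platform, and let go of it. Then pass the orange cap's slot over the spindle's T-shaped head, push the cap and roll down against the platform's spring and give the cap a quarter turn, either way, so that the T-head lies square across the slot. Finish still gripping the cap, turned and pressed fully home so the platform stays at the bottom of its spring travel, without moving the yellow roll, marker, stamp or clear pot.

Things in the scene. Friction and masses are not known exactly. Their poses are not given: they have to be found in the camera images.
- unwinder: Label-roll unwinder, fixed, place and yaw vary. Grey round foot 100 mm across, 18 mm high, with two orange dots on the x axis. Steel spindle 24 mm across up to 54 mm above the bench, then a cone to a 9 mm neck at 62 mm, carrying an orange T-head: 24 mm long (x), 9 mm wide (y), underside at 76 mm, top at 83 mm (top 2 mm 21 x 6 mm). Origin: on the spindle's axis at bench height; z up.
- thead (a point): Centre of the T-head's top face, on the spindle's axis, 83 mm above the bench; axes as the unwinder's. The cap's plate can turn only when its top is below the head's underside (76 mm): cap and roll pushed down 4 mm or more; at the platform's stop there is 6 mm of clearance.
- platform (a joint): Downward travel (m) of the black sprung platform, a 56 mm disc round the spindle that carries the roll: 0 = up (its top 30 mm above the bench), 0.010 = bottom stop. The spring pushes up with 5 N at 0, 12 N at the stop. Roll and cap ride down with it.
- white_roll: White label roll with a blue core, rigid: 60 mm across, 45 mm high, 28 mm bore right through, 0.08 to 0.13 kg, standing on end on the bench. Origin: centre of its underside, z up along the bore. On the raised platform its top is 75 mm above the bench.
- cap: Orange bayonet cap, 0.06 kg, lying wings up. Plate 50 (x) x 46 (y) x 5 mm with a through slot in the middle, 28 mm long (x), 13 mm wide (y). Two upright grip wings along the 46 mm width's edges, 34 mm long (x), 6 mm thick, tops 35 mm above the underside; grip their flat outer faces, 46 mm apart along y. Origin: centre of the plate's underside, z up. Same after half a turn.
- yellow_roll: Yellow roll with a grey core, same sizes as the white one, standing on the bench; to be left alone. It, the white roll and the cap swap places from start to start. Origin: centre of its underside.
- marker: Marker pen lying on the bench, 135 mm long (x), 13 mm thick, white with black cap; leave alone. Origin: middle of its underside.
- stamp: Black and grey hand stamp, 55 x 35 x 80 mm high; leave alone. Origin: centre of its underside.
- pot: Empty clear plastic pot, 68 mm across, 50 mm high; leave alone. Origin: centre of its underside.

How it is judged:
On the way, in this order (a step that is already met when the one before it is completed fails the run):
1. the white roll stands on the platform around the spindle, let go (horizontal distance between white_roll and unwinder below 0.005 m and angle between white_roll's own z axis and vertical below 0.1 rad and z of white_roll in the frame of unwinder below 0.033 m and contact force between the fingers and white_roll below 0.1 N), for 0.2 s.
2. the cap is over the T-head, slot along the head, its plate down on the roll (horizontal distance between cap and unwinder below 0.008 m and angle between cap's own z axis and vertical below 0.15 rad and z of cap in the frame of unwinder below 0.0775 m and angle between the x axis of cap and the x axis of unwinder, either way round below 0.35 rad), for 0.04 s.
3. the cap is pushed below the T-head and turned a quarter turn (horizontal distance between white_roll and unwinder below 0.005 m and angle between white_roll's own z axis and vertical below 0.1 rad and horizontal distance between cap and unwinder below 0.012 m and angle between cap's own z axis and vertical below 0.12 rad and z of cap in the frame of unwinder between 0.055 and 0.0715 m and angle between the x axis of cap and the x axis of unwinder, either way round above 1.22 rad), for 0.1 s.
At the end, for the whole second after the job is handed in: White roll on the spindle (5 mm, 0.1 rad); cap plate below the T-head, within 12 mm of the axis, tilt under 0.12 rad, slot within 0.35 rad of square to the head; robot grips the cap (over 2 N), cap presses the roll (over 4 N), platform over 7 mm down of 10, at rest (all of step 3 and z of white_roll in the frame of unwinder below 0.026 m and value of joint platform above 0.007 m and contact force between the fingers and cap above 2 N and contact force between cap and white_roll above 4 N and linear speed of cap below 0.02 m/s); the arm keeps its last pose, push and grip.
It fails at once if the yellow roll is moved more than 30 mm (distance of yellow_roll from where it was at the start of the episode above 0.03 m).
It fails at once if the marker is moved more than 30 mm (distance of marker from where it was at the start of the episode above 0.03 m).
It fails at once if the stamp is moved more than 30 mm (distance of stamp from where it was at the start of the episode above 0.03 m).
It fails at once if the clear pot is moved more than 30 mm (distance of pot from where it was at the start of the episode above 0.03 m).
It also fails if it takes over 67 s, if anything falls off the work surface, if the arm or the gripper's body presses on something with over 40 N, if the wrist force passes 120 N, or if a joint passes its speed limit or range.

ROBOT

A 7-joint arm with a two-finger parallel gripper is mounted at the origin on the work surface. World frame = base frame: x ahead of the robot, y to its left, z up, the work surface at z = 0. Lengths are in m, angles in rad, forces in N, time in s.
With the tool pointing down it reaches from about 0.425 to 0.925 m from the base axis. Payload 6.8 kg.
Tool frame: the origin (TCP) lies midway between the tips of the shut fingers; the grasp point (between the pads) lies 19 mm behind it; z points along the fingers, y is the direction in which the jaws open and shut (so a half turn about z gives the same grasp; the last joint's range is limited). The gripper opens to 85 mm and grips with 20 to 120 N. Pads are 22 mm wide; open, the fingers measure 114 mm over their backs; the gripper's body (76 mm by 85 mm) begins 54 mm behind the grasp point. The pads swing forward as they close: fully open they stand 13 mm farther back than shut.
Start: joints at [1.032, 0.477, 0.022, 1.555, -0.011, 1.109, -0.083], TCP at [0.282, -0.613, 0.231] pointing down, gripper open.
Joint ranges: [-2.96, 2.96], [-0.34, 2.1], [-1.41, 1.46], [0.24, 2.44], [-1.37, 4.51], [0.17, 1.92], [-2.96, 2.96]. Speed limits (rad/s): [2.39, 2.39, 3.14, 3.14, 3.14, 3.14, 3.14].

INTERFACE

Orientations are given as a unit quaternion [w, x, y, z].
In Python, from station import bot gives the robot as it stands.
- The arm moves only by the shell command python3 -m jog 'ROWS' [FORCE]. ROWS is JSON, a list of rows, each a list of 3 entries, a list of its own where there are three numbers: the shift along the tool's x, y, z in mm, then the turn, a rotation vector about the tool's x, y, z in degrees, then the closure, from -1 (fully open) to 1 (shut). A call has 1 to 12 rows; each row shifts and turns the commanded pose from where the row before left it, along the tool's axes as they then stand; what a row does not reach is not made up. A row lasts 1/8 s, in which the tool goes at most 62.5 mm and 10.7 degrees, less where a joint would pass 70% of its speed; a pose out of reach is approached as far as the arm can. A call is refused whole if a number of a shift passes 62.5 or a number of a turn 10.7, either way. A call with a gripper value outside its range is refused whole. The fingers move at their own pace and stop on an object; FORCE is the grip in N (left out, the last holds). Time passes only in rows, so rows that do not move let the fingers close. It gives the time, the measured TCP pose, the force and the opening at its end, in the units of the state.
- bot.get_obs(): the state, without advancing time (a new reading comes with each control period).
- bot.read_camera(name): name is "side" or "top"; returns (picture, depth): 420x560x3 uint8, red, green, blue; 420x560 float32, m along the optical axis (not along the pixel's ray), 0 where there is no reading.
- bot.camera_info(name): a dict with "fx", "fy", "cx", "cy" (pixels), "world_from_camera" (4x4, takes a point from camera to world coordinates). Camera axes: x right, y up, looking along -z (the intrinsics and any distortion apply to the point x, -y, -z); pixel columns grow to the right and rows downward; lengths in m; the calibration is good to about 2 mm. A picture is of the moment at which its call begins. camera_info takes no time and is no camera call.
- bot.hand_in(): hands the job in, once; it reports no verdict.
Trained networks look in the newest picture that a camera, given by its name, has taken for a name from the list of things; names that differ only in an ending like _2 or _b are one class to them, and where a whole thing is asked for, a point or a joint stands for the part that bears it (a point fixed in the world has none). Each returns a list of dicts, best first, with "score" (0 to 1); they miss things now and then, are a little off and sometimes report something else, mostly with a low value. They report only what shows in the picture. A call takes as long as a camera call.
- bot.find_in(camera, thing): "xy" ([column, row] as shares, 0 to 1, of the picture: columns of its width, rows of its height, amid what is visible of it).
- bot.cut_out(camera, thing): "pixels" (420x560 bool, what is visible of it) and "xy" ([column, row] as shares, 0 to 1, of the picture: columns of its width, rows of its height, amid what is visible of it).
- bot.landmark_of(camera, thing): "xy" ([column, row] as shares, 0 to 1, of the picture: columns of its width, rows of its height: a listed point, or the origin of a listed thing).
The state is a dict: "t": time; "q": joint angles; "joint_vel": joint speeds; "joint_torque": joint torques, N m; "eef_pos": TCP position; "tool_rot": TCP orientation; "contact_force": force on the tool from outside, world axes, zero at the start; "torque": the same for the moment, N m; "gripper_width": opening from 0.0 (shut) to 1.0 (fully open).
Only numpy, scipy, OpenCV 4.12 (cv2) and the standard library are available. Lean on these libraries where they do the work, as an engineer would, in place of code of your own. Each camera call takes 0.05 s, during which the arm holds its last target.

## Working session

There is one attempt and no reset: what is moved stays moved. The work goes in short steps, Python scripts to look and compute and a shell command to move; the robot and the scene stay as the last step left them, time stands still between calls to the robot, and variables do not carry over. Pictures are saved under pics/ and viewed, and the job is handed in when it is done.

```bash
ls; mkdir -p pics; python3 - <<'E'
from station import bot
import cv2,numpy as np
print(bot.get_obs())
for n in ("top","side"):
    im,d=bot.read_camera(n); cv2.imwrite(f"pics/{n}0.png",im[:,:,::-1]); np.save(f"pics/{n}0d.npy",d)
    print(n,bot.camera_info(n))
E
```

```text
pics
{'t': 0.0, 'q': array([ 1.03188677,  0.47785254,  0.02234328,  1.55648962, -0.01148328,
        1.10931533, -0.08310471]), 'joint_vel': array([ 0.00083843, -0.00064105, -0.00053204,  0.00025094,  0.00036998,
       -0.00105935, -0.00023099]), 'joint_torque': array([-7.40963460e-04, -5.96448898e+01,  1.60732336e+00, -2.81195551e+01,
        1.23590036e-02,  9.44252126e-03, -1.81846858e-06]), 'eef_pos': array([ 0.28160259, -0.61277014,  0.23027454]), 'tool_rot': array([-9.25098347e-04,  9.76887274e-01,  2.13752933e-01, -2.85875033e-04]), 'contact_force': array([-0.28765586, -0.08450337,  0.0481358 ]), 'torque': array([-0.00081336,  0.01948807, -0.02895495]), 'gripper_width': 1.0025055588442304}
top {'fx': 445.4274993880485, 'fy': 445.4274993880485, 'cx': 281.85974039587614, 'cy': 206.76221779463444, 'world_from_camera': array([[ 0.01453142,  0.98168125, -0.1899757 ,  0.37868216],
       [-0.99983933,  0.01227158, -0.01306645, -0.05913979],
       [-0.01049579,  0.19013505,  0.98170184,  1.13471109],
       [ 0.        ,  0.        ,  0.        ,  1.        ]])}
side {'fx': 451.32837413569735, 'fy': 451.32837413569735, 'cx': 275.8927312945131, 'cy': 213.29281806893377, 'world_from_camera': array([[-0.93696474,  0.19894235, -0.28726122,  0.25416736],
       [-0.34859575, -0.58875778,  0.72927723,  0.73396309],
       [-0.02404315,  0.7834451 ,  0.62099574,  0.76259635],
       [ 0.        ,  0.        ,  0.        ,  1.        ]])}
```

View pics/top0.png

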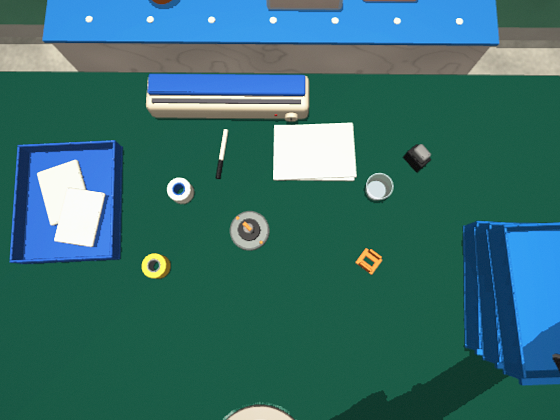

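View pics/side0.png

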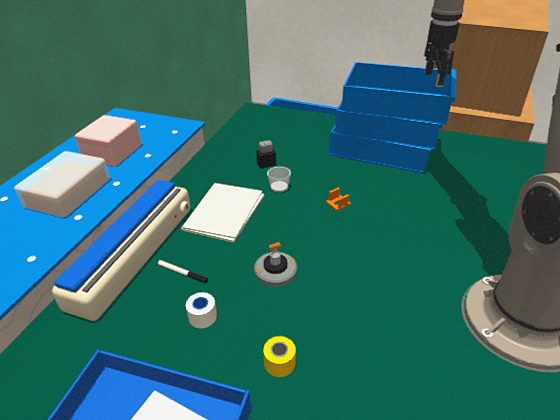

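The top view shows the white roll at about (180,190), the unwinder at (249,230), the cap at (369,261), the yellow roll at (155,266) and the pot at (378,187). The gripper is at the far right edge. Next I'll measure their positions.

```bash
cat > h.py <<'E'
from station import bot
import cv2,numpy as np
def ray(n,u,v):
    c=bot.camera_info(n);T=c["world_from_camera"]
    d=T[:3,:3]@np.array([(u-c["cx"])/c["fx"],-(v-c["cy"])/c["fy"],-1.]);return T[:3,3],d
def atz(n,u,v,z):
    o,d=ray(n,u,v);return o+d*(z-o[2])/d[2]
def cloud(n,dep,mask):
    v,u=np.nonzero(mask&(dep>0));c=bot.camera_info(n);T=c["world_from_camera"];z=dep[v,u]
    P=np.c_[(u-c["cx"])/c["fx"]*z,-(v-c["cy"])/c["fy"]*z,-z];return P@T[:3,:3].T+T[:3,3]
def tri(a,b):
    A=[];B=[]
    for (o,d) in (a,b):
        d=d/np.linalg.norm(d);M=np.eye(3)-np.outer(d,d);A.append(M);B.append(M@o)
    return np.linalg.solve(sum(A),sum(B))
def px(r): return r["xy"][0]*560,r["xy"][1]*420
E
python3 - <<'E'
from h import *
im={};dp={}
for n in ("top","side"): im[n],dp[n]=bot.read_camera(n)
for th in ("white_roll","cap","thead","unwinder"):
    R={}
    for n in ("top","side"):
        l=bot.landmark_of(n,th); 
        if l: R[n]=px(l[0]); print(th,n,np.round(R[n],1),round(l[0]["score"],2))
        m=bot.cut_out(n,th)
        if m:
            m=m[0]["pixels"];np.save(f"pics/m_{th}_{n}.npy",m);P=cloud(n,dp[n],m)
            print("  cloud",len(P),P.min(0).round(3),P.max(0).round(3),'med',np.median(P,0).round(3))
    z=dict(white_roll=0,cap=0,thead=.083,unwinder=0)[th]
    for n in R: print("  atz",n,atz(n,*R[n],z).round(4))
    if len(R)==2: print("  tri",tri(ray("top",*R["top"]),ray("side",*R["side"])).round(4))
for n in im:
    cv2.imwrite(f"pics/{n}1.png",im[n][:,:,::-1]);np.save(f"pics/{n}1d.npy",dp[n])
t=im["top"][:,:,::-1]
c=[cv2.resize(t[v-30:v+30,u-30:u+30],(380,380),interpolation=cv2.INTER_CUBIC) for u,v in((369,261),(249,230))]
cv2.imwrite("pics/crop1.png",np.hstack(c))
t=im["side"][:,:,::-1]
c=[cv2.resize(t[v-30:v+30,u-30:u+30],(380,380),interpolation=cv2.INTER_CUBIC) for u,v in((338,200),(275,262))]
cv2.imwrite("pics/crop2.png",np.hstack(c))
E
```

```text
white_roll top [185.9 192.4] 0.61
  cloud 557 [ 0.603  0.187 -0.004] [0.675 0.253 0.051] med [0.632 0.217 0.044]
white_roll side [201.  317.2] 0.94
  atz top [0.6334 0.2076 0.    ]
  atz side [0.6338 0.2214 0.    ]
  tri [ 0.6387  0.2117 -0.0142]
cap top [367.3 257.7] 0.62
  cloud 357 [ 0.431 -0.294 -0.003] [ 0.491 -0.233  0.041] med [ 0.464 -0.263  0.007]
cap side [342.7 201.4] 0.6
  cloud 292 [ 0.429 -0.296 -0.002] [ 0.489 -0.229  0.035] med [ 0.466 -0.256  0.012]
  atz top [ 0.4695 -0.2624  0.    ]
  atz side [ 0.4484 -0.2718  0.    ]
  tri [ 0.458  -0.2629  0.006 ]
thead top [244.7 223.8] 0.71
  cloud 1256 [ 0.486 -0.012 -0.006] [0.587 0.091 0.087] med [0.532 0.036 0.02 ]
thead side [275.8 245.3] 0.72
  cloud 1270 [ 0.484 -0.035 -0.004] [0.587 0.093 0.086] med [0.527 0.054 0.017]
  atz top [0.5396 0.043  0.083 ]
  atz side [0.5288 0.0434 0.083 ]
  tri [0.5347 0.042  0.0814]
unwinder top [249.8 232.8] 0.59
  cloud 1207 [ 0.486 -0.01  -0.001] [0.586 0.087 0.087] med [0.532 0.037 0.02 ]
unwinder side [274.4 269.9] 0.93
  cloud 1296 [ 0.484 -0.05  -0.004] [0.583 0.093 0.086] med [0.527 0.054 0.017]
  atz top [0.5291 0.0373 0.    ]
  atz side [0.5356 0.0402 0.    ]
  tri [ 0.5327  0.0382 -0.0018]
```

View pics/crop1.png

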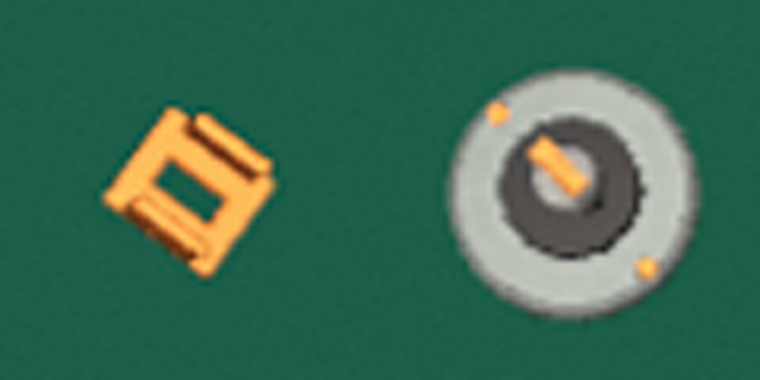

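View pics/crop2.png

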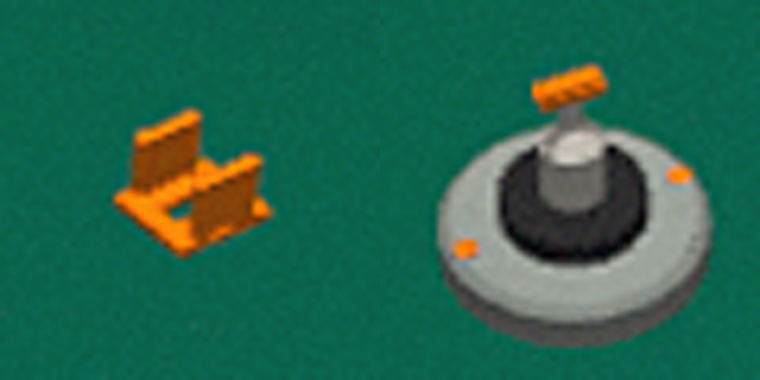

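The crops show the cap's slot along its wings at about (369,261), and the T-head lying between the two foot dots. For precise poses I'll fit silhouettes of the known shapes in both cameras.

```bash
cat > fit.py <<'E'
from h import *
from scipy.optimize import minimize
def proj(n,P):
    c=bot.camera_info(n);T=np.linalg.inv(c["world_from_camera"]);Q=P@T[:3,:3].T+T[:3,3]
    return np.c_[c["cx"]+c["fx"]*Q[:,0]/-Q[:,2],c["cy"]-c["fy"]*Q[:,1]/-Q[:,2]]
def cyl(r,z0,z1):
    a=np.linspace(0,2*np.pi,60,endpoint=False);return np.vstack([np.c_[r*np.cos(a),r*np.sin(a),0*a+z] for z in(z0,z1)])
def box(cx,cy,sx,sy,z0,z1):
    return np.array([[cx+i*sx/2,cy+j*sy/2,z] for i in(-1,1) for j in(-1,1) for z in(z0,z1)])
CAP=[box(-19.5e-3,0,11e-3,.046,0,.005),box(19.5e-3,0,11e-3,.046,0,.005),box(0,14.75e-3,.05,16.5e-3,0,.005),box(0,-14.75e-3,.05,16.5e-3,0,.005),box(0,.020,.034,.006,0,.035),box(0,-.020,.034,.006,0,.035)]
ROLL=[cyl(.03,0,.045)]
FOOT=[cyl(.05,0,.018),cyl(.028,.018,.03),cyl(.012,.03,.054),box(0,0,.024,.009,.076,.083)]
S=4
def sil(n,parts,x,y,yaw,z,win):
    u0,v0,w,h=win;R=np.array([[np.cos(yaw),-np.sin(yaw),0],[np.sin(yaw),np.cos(yaw),0],[0,0,1]])
    img=np.zeros((h*S,w*S),np.uint8)
    for P in parts:
        q=proj(n,P@R.T+[x,y,z]);q=((q-[u0,v0]+.5)*S-.5)*16
        cv2.fillConvexPoly(img,cv2.convexHull(q.round().astype(np.int32)),255,cv2.LINE_8,4)
    return cv2.resize(img,(w,h),interpolation=cv2.INTER_AREA)/255.
def fit(masks,parts,x0,free_yaw,z=0,free_z=False):
    def win(n):
        v,u=np.nonzero(masks[n]);return(u.min()-12,v.min()-12,np.ptp(u)+25,np.ptp(v)+25)
    W={n:win(n) for n in masks}
    def cost(p):
        x,y=p[:2]*1e-3;yaw=p[2]/20 if free_yaw else 0
        return sum(np.abs(sil(n,parts,x,y,yaw,z,W[n])-masks[n][W[n][1]:W[n][1]+W[n][3],W[n][0]:W[n][0]+W[n][2]]).sum() for n in masks)
    p0=np.array([x0[0]*1e3,x0[1]*1e3]+([x0[2]*20] if free_yaw else []))
    sim=np.vstack([p0]+[p0+d for d in np.eye(len(p0))*5])
    r=minimize(cost,p0,method="Nelder-Mead",options=dict(initial_simplex=sim,xatol=.02,fatol=.05))
    p=r.x;return np.round([p[0]/1e3,p[1]/1e3]+([p[2]/20] if free_yaw else []),4),round(r.fun,1)
def notgreen(n,im,uv,r,key=None):
    hsv=cv2.cvtColor(im,cv2.COLOR_RGB2HSV);H,Sa,V=cv2.split(hsv)
    if key=="orange": m=(H<25)&(Sa>120)&(V>60)
    else: m=~((H>60)&(H<95)&(Sa>100))
    b=np.zeros(m.shape,bool);u,v=uv;b[v-r:v+r,u-r:u+r]=1
    m=(m&b).astype(np.uint8);k,l,s,_=cv2.connectedComponentsWithStats(m)
    i=1+np.argmax(s[1:,4]);return l==i
E
cat > a.py <<'E'
from fit import *
im={n:cv2.imread(f"pics/{n}1.png")[:,:,::-1].copy() for n in("top","side")}
def fill(m):
    c,_=cv2.findContours(m.astype(np.uint8),cv2.RETR_EXTERNAL,cv2.CHAIN_APPROX_NONE);o=np.zeros(m.shape,np.uint8);cv2.drawContours(o,c,-1,1,-1);return o>0
M={"roll":{"top":fill(notgreen("top",im["top"],(180,190),25)),"side":fill(notgreen("side",im["side"],(201,310),30))},
"cap":{"top":notgreen("top",im["top"],(369,261),25,"orange"),"side":notgreen("side",im["side"],(338,200),25,"orange")},
"foot":{"top":fill(notgreen("top",im["top"],(249,230),30)),"side":fill(notgreen("side",im["side"],(275,262),35))}}
for k,parts,x0,fy in(("roll",ROLL,(.632,.217),0),("cap",CAP,(.464,-.263,-.6),1),("foot",FOOT,(.534,.04,.9),1)):
  for sel in(("top","side"),("top",),("side",)):
    ms={n:M[k][n] for n in sel};print(k,sel,[int(m.sum()) for m in ms.values()],*fit(ms,parts,x0,fy))
# orange dots & head
for n in("top","side"):
    hsv=cv2.cvtColor(im[n],cv2.COLOR_RGB2HSV);m=((hsv[...,0]<25)&(hsv[...,1]>100)&cv2.dilate(M["foot"][n].astype(np.uint8),np.ones((3,3))).astype(bool)).astype(np.uint8)
    k,l,s,c=cv2.connectedComponentsWithStats(m);print(n,s[1:,4],c[1:].round(1).tolist())
    dots=[atz(n,*c[i],.018)[:2] for i in range(1,k) if s[i,4]<30]
    if len(dots)==2: d=dots[1]-dots[0];print(" mid",(sum(dots)/2).round(4),"yaw",np.arctan2(d[1],d[0]).round(3),np.linalg.norm(d).round(4))
E
python3 a.py
```

```text
roll ('top', 'side') [575, 941] [0.6322 0.2177] 77.6
roll ('top',) [575] [0.6336 0.217 ] 23.1
roll ('side',) [941] [0.6314 0.2188] 29.1
cap ('top', 'side') [375, 328] [ 0.4646 -0.264  -0.5807] 250.5
cap ('top',) [375] [ 0.4649 -0.2645 -0.6056] 88.8
cap ('side',) [328] [ 0.4608 -0.2598 -0.4035] 138.9Traceback (most recent call last):
  File "a.py", line 10, in <module>
    ms={n:M[k][n] for n in sel};print(k,sel,[int(m.sum()) for m in ms.values()],*fit(ms,parts,x0,fy))
                                                                                 ~~~^^^^^^^^^^^^^^^^
  File "fit.py", line 30, in fit
    r=minimize(cost,p0,method="Nelder-Mead",options=dict(initial_simplex=sim,xatol=.02,fatol=.05))
    res = _minimize_neldermead(fun, x0, args, callback, bounds=bounds,
                               **options)
    fsim[j] = func(sim[j])
              ~~~~^^^^^^^^
    fx = function(np.copy(x), *(wrapper_args + args))
  File "fit.py", line 27, in cost
    return sum(np.abs(sil(n,parts,x,y,yaw,z,W[n])-masks[n][W[n][1]:W[n][1]+W[n][3],W[n][0]:W[n][0]+W[n][2]]).sum() for n in masks)
  File "fit.py", line 27, in <genexpr>
    return sum(np.abs(sil(n,parts,x,y,yaw,z,W[n])-masks[n][W[n][1]:W[n][1]+W[n][3],W[n][0]:W[n][0]+W[n][2]]).sum() for n in masks)
                      ~~~^^^^^^^^^^^^^^^^^^^^^^^^
  File "fit.py", line 18, in sil
    q=proj(n,P@R.T+[x,y,z]);q=((q-[u0,v0]+.5)*S-.5)*16
  File "fit.py", line 4, in proj
    c=bot.camera_info(n);T=np.linalg.inv(c["world_from_camera"]);Q=P@T[:3,:3].T+T[:3,3]
ValueError: time passes only in moves, steps and waits
```

```bash
sed -i 's/^def ray/_C={}\ndef ci(n):\n    if n not in _C: _C[n]=bot.camera_info(n)\n    return _C[n]\ndef ray/; s/c=bot.camera_info(n)/c=ci(n)/' h.py; sed -i 's/c=bot.camera_info(n)/c=ci(n)/' fit.py; sed -i 's/-.263,-.6)/-.263,.98)/; s/.04,.9)/.04,.8)/' a.py; python3 a.py; python3 -c "
from station import bot;print(bot.get_obs()['t'])"
```

```text
roll ('top', 'side') [575, 941] [0.6322 0.2177] 77.6
roll ('top',) [575] [0.6336 0.217 ] 23.1
roll ('side',) [941] [0.6314 0.2188] 29.1
cap ('top', 'side') [375, 328] [ 0.4614 -0.2641  0.9348] 89.4
cap ('top',) [375] [ 0.4618 -0.2643  0.9309] 28.7
cap ('side',) [328] [ 0.4596 -0.2605  0.9436] 26.1
foot ('top', 'side') [1252, 1311] [0.5339 0.0396 0.6797] 153.2
foot ('top',) [1252] [0.5341 0.0382 0.9906] 34.5
foot ('side',) [1311] [0.5331 0.0421 0.8847] 68.1
top [ 9 48  8] [[237.1, 217.3], [246.4, 225.8], [260.9, 241.9]]
 mid [0.535  0.0382] yaw -2.355 0.0875
side [60 10  1 10] [[274.5, 245.5], [291.8, 259.0], [285.0, 267.0], [257.8, 271.0]]
1.0
```

```bash
cat > s.py <<'E'
# usage: s.py x y z toolx_angle_deg -> shift in tool frame (mm) and yaw turn (deg) from the measured pose
import sys
from h import *
from scipy.spatial.transform import Rotation as R
o=bot.get_obs();w,x,y,z=o["tool_rot"];r=R.from_quat([x,y,z,w]);M=r.as_matrix()
print("t %.2f"%o["t"],"pos",o["eef_pos"].round(4),"xang",np.degrees(np.arctan2(M[1,0],M[0,0])).round(2),"zaxis",M[:,2].round(4),"q",o["q"].round(2),"F",o["contact_force"].round(1),"w",round(o["gripper_width"],3))
if len(sys.argv)>1:
    a=list(map(float,sys.argv[1:]));p=np.array(a[:3])
    print("shift tool mm",(M.T@(p-o["eef_pos"])*1e3).round(1))
    if len(a)>3:
        c,s=np.cos(np.radians(a[3])),np.sin(np.radians(a[3]));T=np.array([[c,s,0],[s,-c,0],[0,0,-1]])
        print("turn deg",np.degrees(R.from_matrix(M.T@T).as_rotvec()).round(2))
E
python3 s.py .6325 .218 .231 24.7; python3 - <<'E'
from h import *
for n in("top","side"):
    P=cloud(n,np.load(f"pics/{n}1d.npy"),np.ones((420,560),bool));k=(P[:,0]>.1)&(P[:,0]<.62)&(P[:,1]<-.4)&(P[:,1]>-.9)&(P[:,2]<.3);P=P[k]
    h,_,_=np.histogram2d(P[:,0],P[:,1],bins=1);print(n,[ (y.round(2),P[(P[:,1]>y)&(P[:,1]<y+.05),2].max().round(3)) for y in np.arange(-.85,-.4,.05) if ((P[:,1]>y)&(P[:,1]<y+.05)).any()])
E
```

```text
t 1.00 pos [ 0.2819 -0.6133  0.2313] xang 24.68 zaxis [ 0.  0. -1.] q [ 1.03  0.48  0.02  1.56 -0.01  1.11 -0.08] F [-0.4  0.2 -0.6] w 1.004
shift tool mm [ 6.657e+02 -6.090e+02  3.000e-01]
turn deg [-0.   -0.   -0.02]
top [(np.float64(-0.8), np.float64(0.006)), (np.float64(-0.75), np.float64(0.007)), (np.float64(-0.7), np.float64(0.167)), (np.float64(-0.65), np.float64(0.248)), (np.float64(-0.6), np.float64(0.277)), (np.float64(-0.55), np.float64(0.3)), (np.float64(-0.5), np.float64(0.251)), (np.float64(-0.45), np.float64(0.009))]
side [(np.float64(-0.8), np.float64(0.001)), (np.float64(-0.75), np.float64(0.243)), (np.float64(-0.7), np.float64(0.3)), (np.float64(-0.65), np.float64(0.3)), (np.float64(-0.6), np.float64(0.3)), (np.float64(-0.55), np.float64(0.3)), (np.float64(-0.5), np.float64(0.244)), (np.float64(-0.45), np.float64(0.003))]
```

```bash
python3 -m jog '[[[0,0,-60],[0,0,0],-1],[[0,0,-50],[0,0,0],-1],[[40,-36,0],[0,0,0],-1],[[40,-36,0],[0,0,0],-1],[[40,-36,0],[0,0,0],-1],[[44,-40,0],[0,0,0],-1],[[44,-40,0],[0,0,0],-1],[[44,-40,0],[0,0,0],-1],[[44,-40,0],[0,0,0],-1],[[44,-40,0],[0,0,0],-1],[[44,-40,0],[0,0,0],-1],[[44,-40,0],[0,0,0],-1]]' 40; python3 s.py .6325 .218 .231 24.7
```

```text
t: 2.5
eef_pos: [0.5093, -0.0804, 0.3417]
tool_rot: [0.0, 0.977, 0.214, 0.0]
contact_force: [0.4, -0.8, 0.0]
gripper_width: 0.999
t 2.50 pos [ 0.5093 -0.0804  0.3417] xang 24.66 zaxis [ 1.e-03 -4.e-04 -1.e+00] q [ 0.35  0.14 -0.35  1.77  0.05  1.24 -1.16] F [ 0.4 -0.8  0. ] w 0.999
shift tool mm [ 236.4 -219.9  110.7]
turn deg [ 0.04 -0.04 -0.04]
```

```bash
python3 -m jog '[[[40,-37,0],[0,0,0],-1],[[40,-37,0],[0,0,0],-1],[[40,-37,10],[0,0,0],-1],[[40,-37,10],[0,0,0],-1],[[40,-36,10],[0,0,0],-1],[[36.5,-36,10],[0,0,0],-1],[[0,0,60],[0,0,0],-1],[[0,0,50],[0,0,0],-1],[[0,0,40],[0,0,0],-1],[[0,0,0],[0,0,0],-1]]'; python3 s.py .6325 .218 .08 24.7
python3 - <<'E'
from h import *
for n in("top","side"):
    im,d=bot.read_camera(n);u,v=((180,190) if n=="top" else (201,300))
    c=im[v-50:v+50,u-60:u+60,::-1];cv2.imwrite(f"pics/{n}2.png",cv2.resize(c,(600,500),interpolation=cv2.INTER_CUBIC))
E
```

```text
t: 3.75
eef_pos: [0.6297, 0.2153, 0.1479]
tool_rot: [0.001, 0.977, 0.214, -0.003]
contact_force: [0.2, -0.2, 1.0]
gripper_width: 1.001
t 3.75 pos [0.6297 0.2153 0.1479] xang 24.69 zaxis [-0.0064 -0.0027 -1.    ] q [-0.11  0.59 -0.44  1.62  0.28  1.   -1.79] F [ 0.2 -0.2  1. ] w 1.001
shift tool mm [ 4.2 -1.2 67.9]
turn deg [-0.01  0.4  -0.01]
```

View pics/side2.png

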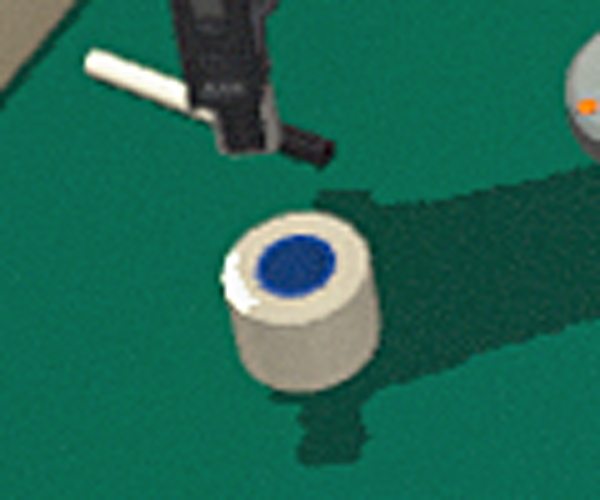

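View pics/top2.png

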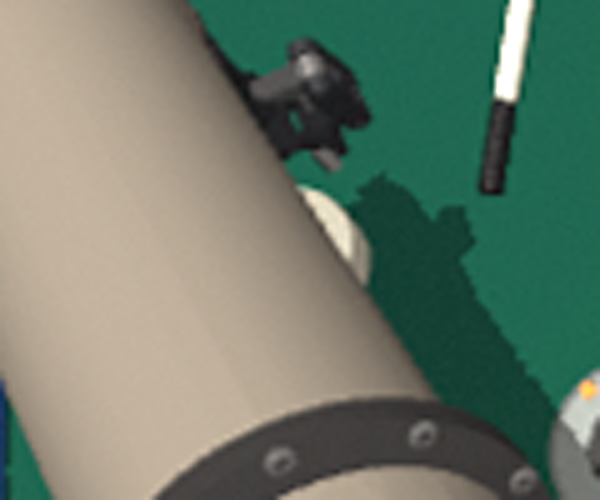

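```bash
python3 -m jog '[[[0,0,0],[0,0,0],-1],[[1,0,40],[0,0,0],-1],[[1,0,40],[0,0,0],-1],[[0,0,20],[0,0,0],-1],[[0,0,0],[0,0,0],-1],[[0,0,0],[0,0,0],-1]]'; python3 s.py .6325 .218 .014 24.7
```

```text
t: 4.6
eef_pos: [0.6349, 0.2181, 0.0533]
tool_rot: [-0.0, 0.977, 0.214, 0.001]
contact_force: [-0.3, -0.4, 0.2]
gripper_width: 1.0
t 4.60 pos [0.6349 0.2181 0.0533] xang 24.67 zaxis [ 0.0027  0.0012 -1.    ] q [-0.14  0.7  -0.4   1.67  0.35  0.84 -1.84] F [-0.3 -0.4  0.2] w 1.0
shift tool mm [-2.3 -0.9 39.3]
turn deg [ 0.   -0.17 -0.03]
```

```bash
python3 -m jog '[[[-2,-1,20],[0,0,0],-1],[[0,0,19],[0,0,0],-1],[[0,0,0],[0,0,0],-1],[[0,0,0],[0,0,0],0.2],[[0,0,0],[0,0,0],0.2],[[0,0,0],[0,0,0],0.6],[[0,0,0],[0,0,0],1],[[0,0,0],[0,0,0],1],[[0,0,0],[0,0,0],1]]' 40; python3 s.py .6325 .218 .014 24.7
```

```text
t: 5.72
eef_pos: [0.632, 0.2179, 0.013]
tool_rot: [-0.0, 0.977, 0.214, 0.001]
contact_force: [-0.6, -1.2, 5.6]
gripper_width: 0.699
t 5.72 pos [0.632  0.2179 0.013 ] xang 24.68 zaxis [ 1.3e-03  6.0e-04 -1.0e+00] q [-0.16  0.75 -0.39  1.69  0.37  0.78 -1.86] F [-0.6 -1.2  5.6] w 0.699
shift tool mm [ 0.5  0.1 -1. ]
turn deg [ 0.   -0.08 -0.02]
```

```bash
python3 -m jog '[[[0,0,-10],[0,0,0],1],[[0,0,-40],[0,0,0],1],[[0,0,-50],[0,0,0],1],[[0,0,-37],[0,0,0],1],[[-40,30,0],[0,0,0],1],[[-41,30,0],[0,0,0],1],[[-41,30,0],[0,0,0],1],[[-30,20,0],[0,0,0],1],[[-11,11,0],[0,0,0],1],[[0,0,0],[0,0,0],1],[[0,0,0],[0,0,0],1],[[0,0,0],[0,0,0],1]]'; python3 s.py .534 .04 .15 24.7
cat > look.py <<'E'
import sys
from h import *
tag=sys.argv[1];C=[]
for n,(u,v) in(("top",(249,225)),("side",(275,245))):
    im,d=bot.read_camera(n);cv2.imwrite(f"pics/{n}_{tag}.png",im[:,:,::-1]);np.save(f"pics/{n}_{tag}_d.npy",d)
    C.append(cv2.resize(im[v-45:v+45,u-40:u+40,::-1],(400,450),interpolation=cv2.INTER_CUBIC))
cv2.imwrite(f"pics/look_{tag}.png",np.hstack(C))
E
python3 look.py r1
```

```text
t: 7.22
eef_pos: [0.5343, 0.0412, 0.1493]
tool_rot: [-0.0, 0.977, 0.215, 0.0]
contact_force: [-0.3, -0.2, -1.0]
gripper_width: 0.698
t 7.22 pos [0.5343 0.0412 0.1493] xang 24.81 zaxis [ 4.e-04  9.e-04 -1.e+00] q [ 0.18  0.39 -0.46  1.94  0.22  0.86 -1.53] F [-0.3 -0.2 -1. ] w 0.698
shift tool mm [-0.8  0.9 -0.7]
turn deg [-0.04 -0.04  0.11]
```

View pics/look_r1.png

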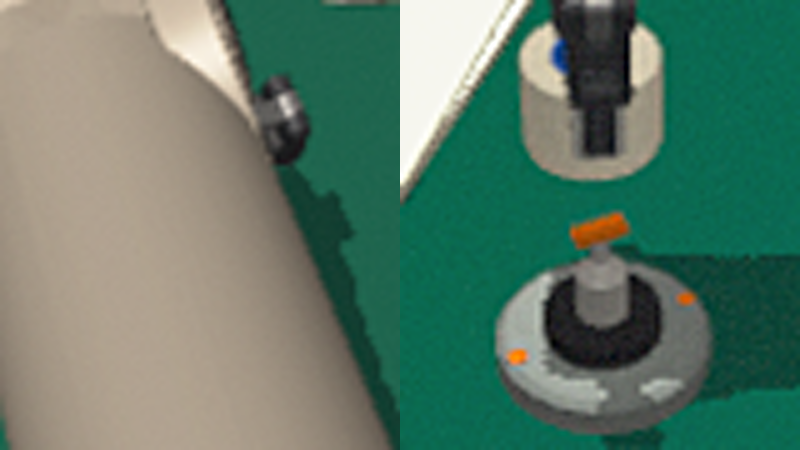

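```bash
cat > b.py <<'E'
from fit import *
import sys
im=cv2.imread("pics/side_r1.png")[:,:,::-1].copy();hsv=cv2.cvtColor(im,cv2.COLOR_RGB2HSV)
m=((hsv[...,1]<80)&(hsv[...,2]>90));b=np.zeros(m.shape,bool);b[200:238,255:292]=1
m=m&b;v,u=np.nonzero(m);print(u.min(),u.max(),v.min(),v.max())
h=cv2.convexHull(np.c_[u,v].astype(np.int32));o=np.zeros(m.shape,np.uint8);cv2.fillConvexPoly(o,h,1)
for z in(.132,.136,.140): print(z,fit({"side":o>0},ROLL,(.534,.04),0,z=z))
i=im.copy();i[o>0]=i[o>0]//2+np.array([100,0,0],np.uint8)
cv2.imwrite("pics/b1.png",cv2.resize(i[195:245,245:305,::-1],(720,600),interpolation=cv2.INTER_NEAREST))
E
python3 b.py
```

```text
255 287 200 235
0.132 (array([0.5358, 0.038 ]), np.float64(164.4))
0.136 (array([0.5341, 0.0423]), np.float64(155.3))
0.14 (array([0.5328, 0.0465]), np.float64(147.0))
```

View pics/b1.png

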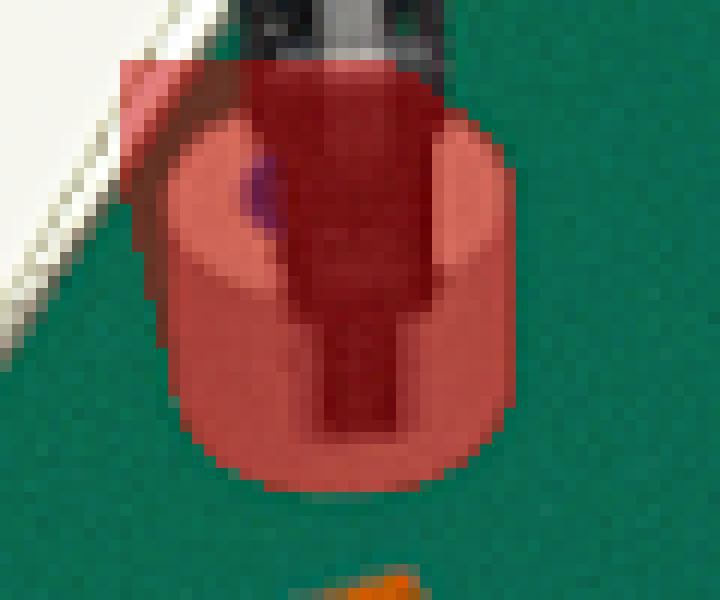

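```bash
sed -i 's/b\[200:238,255:292\]=1/b[204:238,258:292]=1/' b.py; python3 b.py; python3 - <<'E'
from fit import *
# predicted lateral pixel for unwinder axis vs roll
im=cv2.imread("pics/side_r1.png")[:,:,::-1].copy()
for p in((.5331,.0421),(.5338,.04)):
    print(p,proj("side",np.array([[*p,.136],[*p,.083],[*p,.05],[*p,0.018]])).round(1).tolist())
# lateral sensitivity
print(proj("side",np.array([[.534,.04,.1],[.535,.04,.1],[.534,.041,.1]])).round(2).tolist())
E
```

```text
258 287 204 235
0.132 (array([0.535 , 0.0397]), np.float64(67.8))
0.136 (array([0.5332, 0.0439]), np.float64(66.1))
0.14 (array([0.5314, 0.0484]), np.float64(66.1))
(0.5331, 0.0421) [[273.5, 226.3], [274.2, 244.5], [274.6, 255.2], [274.9, 265.2]]
(0.5338, 0.04) [[273.6, 225.6], [274.2, 243.8], [274.6, 254.6], [274.9, 264.6]]
[[273.93, 238.1], [273.5, 238.01], [273.77, 238.39]]
```

```bash
python3 -m jog '[[[-1,1,20],[0,0,0],1],[[0,0,20],[0,0,0],1],[[0,0,10],[0,0,0],1],[[0,0,5],[0,0,0],1],[[0,0,5],[0,0,0],1],[[0,0,5],[0,0,0],1]]'; python3 s.py .534 .04 .045 24.7;python3 look.py r2
```

```text
t: 8.07
eef_pos: [0.5337, 0.0382, 0.0845]
tool_rot: [0.0, 0.977, 0.214, 0.0]
contact_force: [-0.2, 0.3, -1.1]
gripper_width: 0.698
t 8.07 pos [0.5337 0.0382 0.0845] xang 24.68 zaxis [ 1.e-03  1.e-04 -1.e+00] q [ 0.15  0.48 -0.43  1.99  0.29  0.73 -1.59] F [-0.2  0.3 -1.1] w 0.698
shift tool mm [ 0.9 -1.5 39.5]
turn deg [ 0.02 -0.05 -0.02]
```

View pics/look_r2.png

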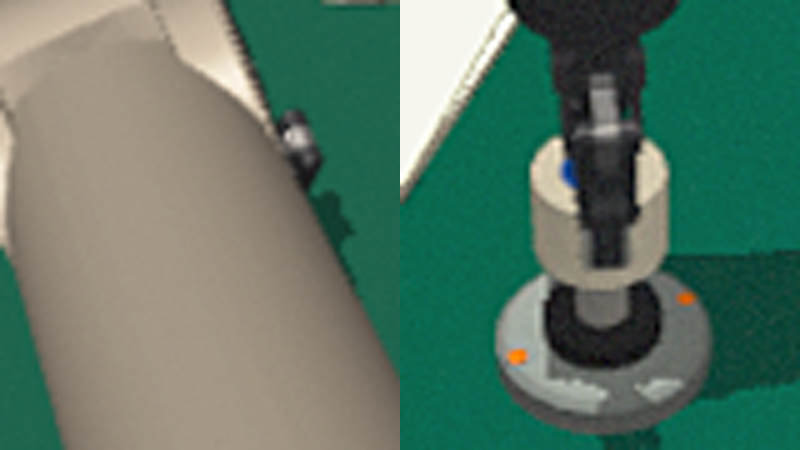

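The side view shows the roll already around the T-head, with no contact force. I'll centre it and lower it further.

```bash
python3 -m jog '[[[0.7,-1.2,3],[0,0,0],1],[[0,0,4],[0,0,0],1],[[0,0,4],[0,0,0],1],[[0,0,4],[0,0,0],1],[[0,0,4],[0,0,0],1],[[0,0,3],[0,0,0],1],[[0,0,0],[0,0,0],1]]'; python3 s.py .534 .0398 .043 24.7
```

```text
t: 9.05
eef_pos: [0.5332, 0.0396, 0.062]
tool_rot: [-0.0, 0.977, 0.214, -0.0]
contact_force: [-1.7, -1.0, -1.1]
gripper_width: 0.696
t 9.05 pos [0.5332 0.0396 0.062 ] xang 24.68 zaxis [-5.e-04 -0.e+00 -1.e+00] q [ 0.14  0.51 -0.41  2.    0.31  0.69 -1.61] F [-1.7 -1.  -1.1] w 0.696
shift tool mm [ 0.8  0.1 19. ]
turn deg [-0.01  0.03 -0.02]
```

```bash
python3 -m jog '[[[-0.4,0,4],[0,0,0],1],[[0,0,4],[0,0,0],1],[[0,0,4],[0,0,0],1],[[0,0,4],[0,0,0],1],[[0,0,2.5],[0,0,0],1],[[0,0,0],[0,0,0],1],[[0,0,0],[0,0,0],1]]'; python3 s.py .534 .0398 .043 24.7
```

```text
t: 9.93
eef_pos: [0.5332, 0.0394, 0.0439]
tool_rot: [0.0, 0.977, 0.214, 0.0]
contact_force: [-0.5, 0.1, -1.1]
gripper_width: 0.696
t 9.93 pos [0.5332 0.0394 0.0439] xang 24.69 zaxis [ 3.e-04  0.e+00 -1.e+00] q [ 0.13  0.54 -0.4   2.01  0.33  0.65 -1.63] F [-0.5  0.1 -1.1] w 0.696
shift tool mm [0.9 0.  0.9]
turn deg [ 0.   -0.01 -0.01]
```

```bash
python3 -m jog '[[[0,0,1.2],[0,0,0],1],[[0,0,0],[0,0,0],1],[[0,0,0],[0,0,0],0],[[0,0,0],[0,0,0],-1],[[0,0,0],[0,0,0],-1],[[0,0,0],[0,0,0],-1],[[0,0,0],[0,0,0],-1],[[0,0,0],[0,0,0],-1],[[0,0,-20],[0,0,0],-1],[[0,0,-50],[0,0,0],-1],[[0,0,-60],[0,0,0],-1],[[0,0,-50],[0,0,0],-1]]'; python3 s.py .4607 -.2625 .2 53.6;python3 look.py r3
```

```text
t: 11.42
eef_pos: [0.5332, 0.0395, 0.2249]
tool_rot: [0.0, 0.977, 0.214, 0.001]
contact_force: [1.1, -0.7, 0.1]
gripper_width: 1.0
t 11.43 pos [0.5332 0.0395 0.2249] xang 24.69 zaxis [ 1.2e-03  2.0e-04 -1.0e+00] q [ 0.22  0.29 -0.49  1.87  0.16  1.01 -1.48] F [ 1.1 -0.7  0.1] w 1.0
shift tool mm [-192.   244.1   24.8]
turn deg [  0.03  -0.06 -28.91]
```

View pics/look_r3.png

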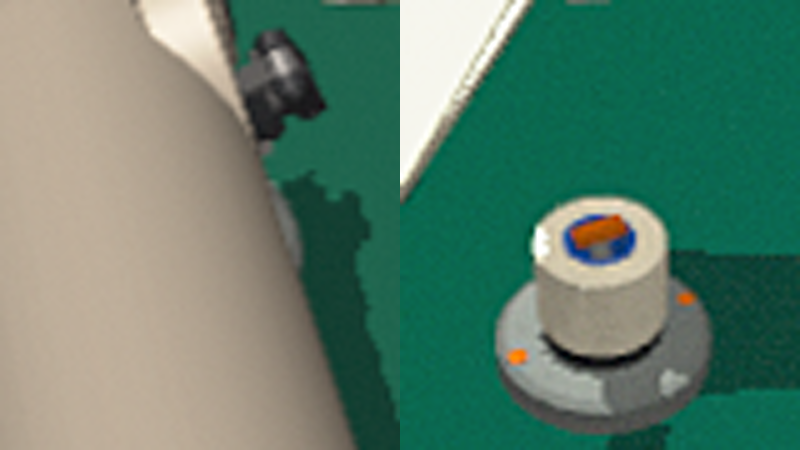

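The roll sits squarely on the platform with the head showing in its bore. Next is the cap.

```bash
python3 -m jog '[[[-32,40.7,0],[0,0,0],-1],[[-32,40.7,0],[0,0,0],-1],[[-32,40.7,0],[0,0,0],-1],[[-32,40.7,0],[0,0,0],-1],[[-32,40.7,0],[0,0,0],-1],[[-32,40.7,0],[0,0,0],-1],[[0,0,0],[0,0,-9.6],-1],[[0,0,25],[0,0,-9.6],-1],[[0,0,25],[0,0,-9.7],-1],[[0,0,30],[0,0,0],-1],[[0,0,0],[0,0,0],-1],[[0,0,0],[0,0,0],-1]]'; python3 s.py .4607 -.2625 .06 53.6
python3 - <<'E'
from h import *
C=[]
for n,(u,v) in(("top",(369,255)),("side",(338,185))):
    im,d=bot.read_camera(n);C.append(cv2.resize(im[v-45:v+45,u-40:u+40,::-1],(400,450),interpolation=cv2.INTER_CUBIC))
cv2.imwrite("pics/c1.png",np.hstack(C))
E
```

```text
t: 13.02
eef_pos: [0.461, -0.2627, 0.1432]
tool_rot: [0.0, 0.893, 0.451, 0.0]
contact_force: [0.6, 0.2, 0.0]
gripper_width: 1.003
t 13.03 pos [ 0.461  -0.2627  0.1432] xang 53.58 zaxis [ 6.e-04 -2.e-04 -1.e+00] q [ 0.73  0.38 -0.4   1.96  0.19  0.84 -0.41] F [0.6 0.2 0. ] w 1.003
shift tool mm [ 0.  -0.4 83.2]
turn deg [ 0.03 -0.01 -0.02]
```

View pics/c1.png

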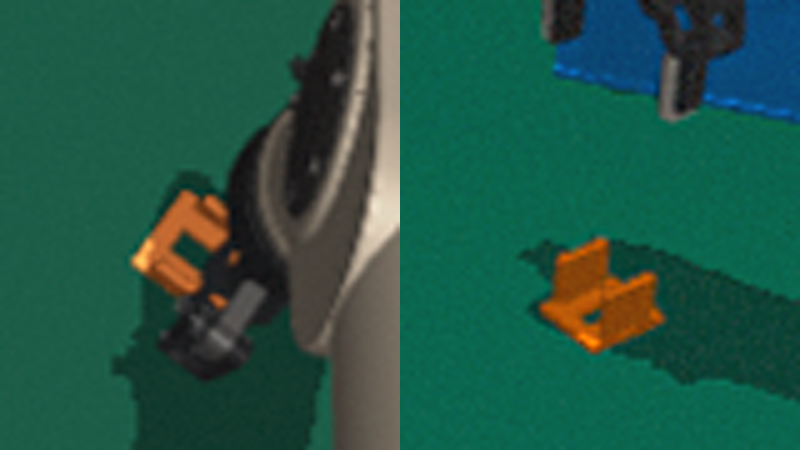

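```bash
python3 -m jog '[[[0,0,50],[0,0,0],-1],[[0,0,40],[0,0,0],-1],[[0,0,25],[0,0,0],-1],[[0,0,15],[0,0,0],-1],[[0,0,7],[0,0,0],-1],[[0,0,0],[0,0,0],-1],[[0,0,0],[0,0,0],0],[[0,0,0],[0,0,0],0.3],[[0,0,0],[0,0,0],0.6],[[0,0,0],[0,0,0],1],[[0,0,0],[0,0,0],1],[[0,0,0],[0,0,0],1]]' 60; python3 s.py .4607 -.2625 .006 53.6
```

```text
t: 14.62
eef_pos: [0.4612, -0.263, 0.0065]
tool_rot: [0.001, 0.893, 0.451, 0.0]
contact_force: [-0.9, 0.4, 5.3]
gripper_width: 0.525
t 14.62 pos [ 0.4612 -0.263   0.0065] xang 53.58 zaxis [ 1.2e-03 -8.0e-04 -1.0e+00] q [ 0.65  0.59 -0.31  2.03  0.33  0.56 -0.53] F [-0.9  0.4  5.3] w 0.525
shift tool mm [ 0.1 -0.7  0.5]
turn deg [ 0.08 -0.01 -0.02]
```

```bash
python3 -m jog '[[[0,0,0],[0,0,0],1],[[0,0,-15],[0,0,0],1],[[0,0,-40],[0,0,0],1],[[0,0,-50],[0,0,0],1],[[0,0,-45],[0,0,0],1],[[0,0,0],[0,0,8.5],1],[[0,0,0],[0,0,0],1],[[0,0,0],[0,0,0],1]]' 100; python3 s.py .5335 .0396 .156 45.1
python3 - <<'E'
from h import *
a,b=[atz("side",*p,.018) for p in((291.8,259.0),(257.8,271.0))];d=b-a;print(np.degrees(np.arctan2(d[1],d[0])),(a+b)/2,np.linalg.norm(d))
C=[]
for n,(u,v) in(("top",(369,255)),("side",(338,165))):
    im,d=bot.read_camera(n);cv2.imwrite(f"pics/{n}_c2.png",im[:,:,::-1]);C.append(cv2.resize(im[v-45:v+45,u-40:u+40,::-1],(400,450),interpolation=cv2.INTER_CUBIC))
cv2.imwrite("pics/c2.png",np.hstack(C))
E
```

```text
t: 15.62
eef_pos: [0.4601, -0.2624, 0.1554]
tool_rot: [-0.0, 0.923, 0.385, -0.0]
contact_force: [0.5, 0.0, -0.9]
gripper_width: 0.521
t 15.62 pos [ 0.4601 -0.2624  0.1554] xang 45.25 zaxis [-9.e-04  4.e-04 -1.e+00] q [ 0.71  0.36 -0.38  1.95  0.17  0.86 -0.54] F [ 0.5  0.  -0.9] w 0.521
shift tool mm [ 266.2 -160.5   -0.6]
turn deg [-0.05  0.02  0.15]
45.70390337328909 [0.53322137 0.04103332 0.018     ] 0.08726350825096714
```

View pics/c2.png

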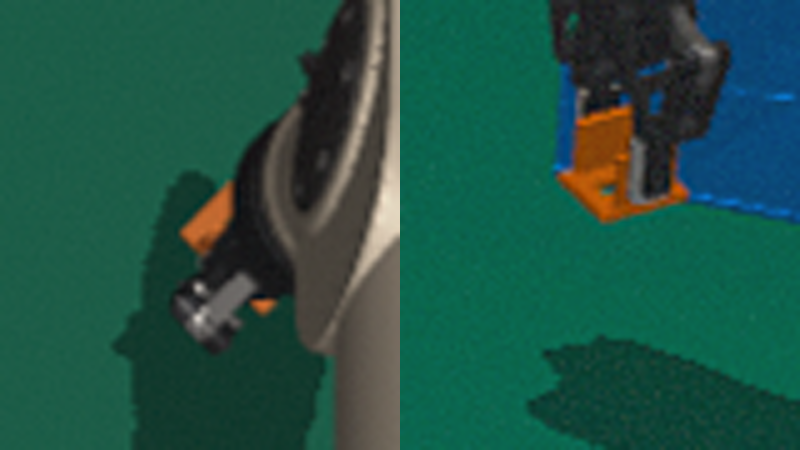

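Both cameras put the head yaw at about 45.4° and show the cap held square. Moving it over the spindle.

```bash
python3 -m jog '[[[44,-26.5,0],[0,0,0],1],[[44,-26.5,0],[0,0,0],1],[[44,-26.5,0],[0,0,0],1],[[44,-26.5,0],[0,0,0],1],[[44,-26.5,0],[0,0,0],1],[[44,-26.5,0],[0,0,0],1],[[2,-1.5,0],[0,0,0],1],[[0,0,0],[0,0,0],1],[[0,0,0],[0,0,0],1],[[0,0,0],[0,0,0],1]]'; python3 s.py .5335 .0396 .156 45.4;python3 look.py k1
```

```text
t: 16.98
eef_pos: [0.5346, 0.0375, 0.1554]
tool_rot: [0.0, 0.924, 0.382, -0.0]
contact_force: [-0.1, 0.3, -0.5]
gripper_width: 0.52
t 16.98 pos [0.5346 0.0375 0.1554] xang 44.97 zaxis [-4.e-04 -6.e-04 -1.e+00] q [ 0.21  0.38 -0.49  1.94  0.23  0.88 -1.18] F [-0.1  0.3 -0.5] w 0.52
shift tool mm [ 0.7 -2.2 -0.6]
turn deg [ 0.01  0.04 -0.43]
```

View pics/look_k1.png

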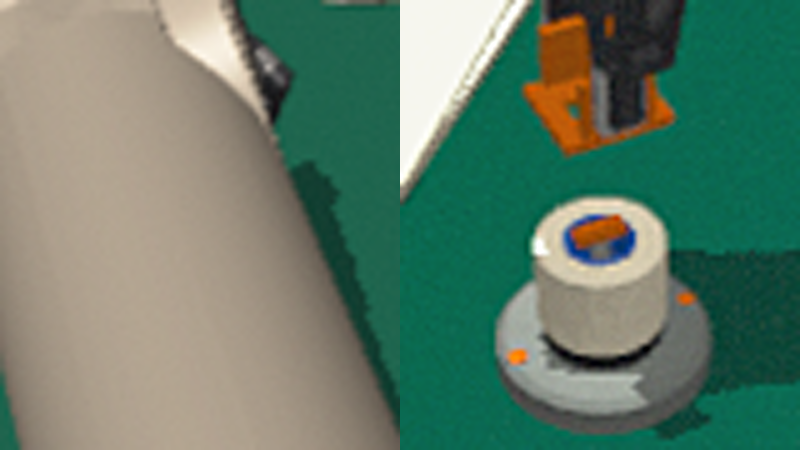

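```bash
cat > e.py <<'E'
from fit import *
import sys
from scipy.optimize import least_squares
tag,z,yaw,x0,y0=sys.argv[1],float(sys.argv[2]),np.radians(float(sys.argv[3])),float(sys.argv[4]),float(sys.argv[5])
im=cv2.imread(f"pics/side_{tag}.png")[:,:,::-1].copy()
hsv=cv2.cvtColor(im,cv2.COLOR_RGB2HSV);m=(hsv[...,0]<25)&(hsv[...,1]>120)&(hsv[...,2]>60)
vmax=int(sys.argv[6]);m[vmax:]=0;m[:,:250]=0;m[:,300:]=0
us=[u for u in range(250,300) if m[:,u].any()];low=np.array([np.nonzero(m[:,u])[0].max()+.5 for u in us]);u0,u1=us[0]-.5,us[-1]+.5
print("cols",u0,u1,"low",low.min(),low.max())
R=np.array([[np.cos(yaw),-np.sin(yaw),0],[np.sin(yaw),np.cos(yaw),0],[0,0,1]])
def model(p):
    q=proj("side",box(0,0,.05,.046,0,.005)@R.T+[p[0],p[1],z]);h=cv2.convexHull(q.astype(np.float32))[:,0]
    # lower chain
    uu=np.array(us[2:-2],float);out=[]
    H=np.vstack([h,h[:1]])
    for u in uu:
        best=-1
        for a,b in zip(H[:-1],H[1:]):
            if min(a[0],b[0])<=u<=max(a[0],b[0]) and abs(a[0]-b[0])>1e-6: best=max(best,a[1]+(b[1]-a[1])*(u-a[0])/(b[0]-a[0]))
        out.append(best)
    return np.array(out),q[:,0].min(),q[:,0].max()
def res(p):
    o,a,b=model(p*1e-2);return np.r_[np.clip(o-low[2:-2],-4,4),2*(a-u0),2*(b-u1)]
r=least_squares(res,np.array([x0,y0])*100,diff_step=1e-3)
print("cap xy",(r.x/100).round(4),"rms",np.sqrt(np.mean(r.fun**2)).round(2))
E
python3 e.py k1 .1489 45 .5346 .0375 236
```

```text
cols 259.5 289.5 low 219.5 230.5
cap xy [0.5317 0.0402] rms 0.29
```

```bash
python3 -m jog '[[[1,-1.2,20],[0,0,-0.4],1],[[0,0,20],[0,0,0],1],[[0,0,12],[0,0,0],1],[[0,0,3.5],[0,0,0],1],[[0,0,0],[0,0,0],1],[[0,0,0],[0,0,0],1]]'; python3 s.py .5335 .0396 .0985 45.4;python3 look.py k2
```

```text
t: 17.82
eef_pos: [0.5351, 0.0406, 0.1008]
tool_rot: [0.0, 0.922, 0.387, 0.001]
contact_force: [-0.4, -0.9, -0.8]
gripper_width: 0.521
t 17.82 pos [0.5351 0.0406 0.1008] xang 45.48 zaxis [ 1.2e-03  1.0e-04 -1.0e+00] q [ 0.18  0.46 -0.46  1.98  0.29  0.77 -1.23] F [-0.4 -0.9 -0.8] w 0.521
shift tool mm [-1.9 -0.5  2.3]
turn deg [ 0.05 -0.05  0.08]
```

View pics/look_k2.png

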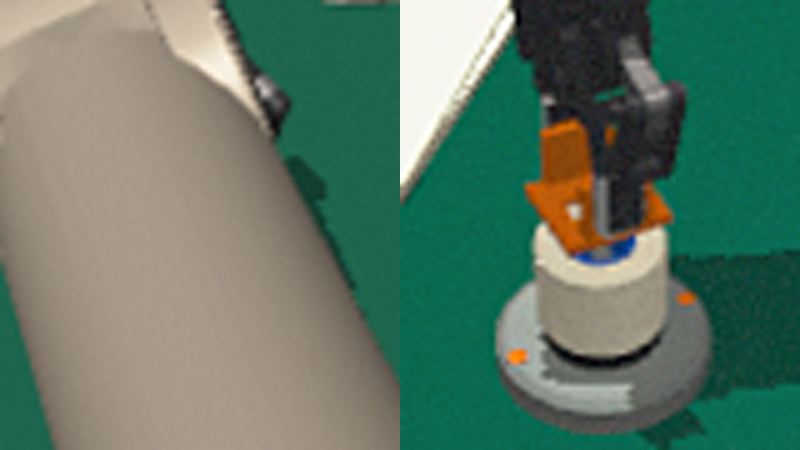

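```bash
python3 e.py k2 .0943 45.4 .535 .04 251; python3 - <<'E'
from fit import *
for tag in("r1","k1"):
    im=cv2.imread(f"pics/side_{tag}.png")[:,:,::-1].copy();hsv=cv2.cvtColor(im,cv2.COLOR_RGB2HSV);m=(hsv[...,0]<25)&(hsv[...,1]>120)&(hsv[...,2]>60)
    b=np.zeros(m.shape,bool);b[237:255,265:285]=1;m&=b
    print(tag,m.sum())
    for yaw in(.78,.8): print(fit({"side":m},[box(0,0,.024,.009,.076,.081),box(0,0,.021,.006,.081,.083)],(.533,.041,yaw),1))
E
```

```text
cols 259.5 288.5 low 228.5 250.5
cap xy [0.5326 0.0427] rms 0.85
r1 54
(array([0.533 , 0.0411, 0.7059]), np.float64(7.0))
(array([0.533 , 0.0413, 0.7452]), np.float64(7.0))
k1 44
(array([0.5327, 0.0419, 0.791 ]), np.float64(9.9))
(array([0.5329, 0.0416, 0.8173]), np.float64(10.2))
```

```bash
python3 -m jog '[[[-1,0.3,4],[0,0,0],1],[[0,0,3],[0,0,0],1],[[0,0,2],[0,0,0],1],[[0,0,2],[0,0,0],1],[[0,0,2],[0,0,0],1],[[0,0,0],[0,0,0],1]]'; python3 s.py .5335 .0396 .0815 45.4;python3 look.py k3
```

```text
t: 18.68
eef_pos: [0.534, 0.0396, 0.0869]
tool_rot: [-0.0, 0.922, 0.387, -0.0]
contact_force: [-0.3, -0.8, -0.6]
gripper_width: 0.521
t 18.68 pos [0.534  0.0396 0.0869] xang 45.49 zaxis [-2.e-04 -0.e+00 -1.e+00] q [ 0.17  0.48 -0.45  1.99  0.3   0.74 -1.24] F [-0.3 -0.8 -0.6] w 0.521
shift tool mm [-0.4 -0.3  5.4]
turn deg [-0.01  0.01  0.09]
```

View pics/look_k3.png

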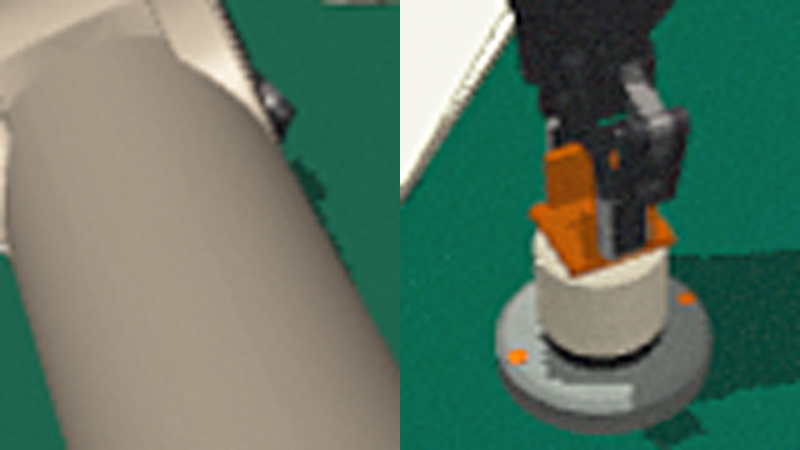

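The cap underside is already 3 mm below the head's top and there is no force. Continuing down.

```bash
python3 -m jog '[[[0,0,2],[0,0,0],1],[[0,0,2],[0,0,0],1],[[0,0,2],[0,0,0],1],[[0,0,0],[0,0,0],1],[[0,0,0],[0,0,0],1]]'; python3 s.py .5335 .0396 .0715 45.4
```

```text
t: 19.4
eef_pos: [0.5342, 0.0396, 0.0813]
tool_rot: [0.0, 0.922, 0.387, 0.0]
contact_force: [-0.4, -0.6, 2.8]
gripper_width: 0.525
t 19.40 pos [0.5342 0.0396 0.0813] xang 45.48 zaxis [ 1.e-04 -1.e-04 -1.e+00] q [ 0.17  0.49 -0.45  1.99  0.31  0.73 -1.24] F [-0.4 -0.6  2.8] w 0.525
shift tool mm [-0.5 -0.5  9.8]
turn deg [ 0.01 -0.    0.08]
```

```bash
python3 -m jog '[[[0,0,2],[0,0,0],1],[[0,0,2],[0,0,0],1],[[0,0,2],[0,0,0],1],[[0,0,2],[0,0,0],1],[[0,0,1.5],[0,0,0],1],[[0,0,0],[0,0,0],1],[[0,0,0],[0,0,0],1]]'; python3 s.py .5335 .0396 .0715 45.4
```

```text
t: 20.27
eef_pos: [0.5342, 0.0397, 0.0721]
tool_rot: [0.0, 0.922, 0.387, 0.0]
contact_force: [-2.5, -1.6, 9.0]
gripper_width: 0.524
t 20.27 pos [0.5342 0.0397 0.0721] xang 45.48 zaxis [ 2.e-04 -3.e-04 -1.e+00] q [ 0.16  0.5  -0.44  1.99  0.32  0.71 -1.25] F [-2.5 -1.6  9. ] w 0.524
shift tool mm [-0.6 -0.5  0.6]
turn deg [0.02 0.   0.08]
```

```bash
python3 -m jog '[[[-0.6,-0.2,0.7],[0,0,0],1],[[0,0,0],[0,0,-5],1],[[0,0,0],[0,0,-10],1],[[0,0,0],[0,0,-10],1],[[0,0,0],[0,0,0],1]]'; python3 s.py .5335 .0396 .0715 135.4
```

```text
t: 20.9
eef_pos: [0.5352, 0.0399, 0.0719]
tool_rot: [0.0, 0.816, 0.578, 0.002]
contact_force: [-0.4, -0.2, 10.3]
gripper_width: 0.519
t 20.90 pos [0.5352 0.0399 0.0719] xang 70.59 zaxis [ 0.0032  0.0011 -1.    ] q [ 0.24  0.52 -0.55  1.99  0.4   0.73 -0.88] F [-0.4 -0.2 10.3] w 0.519
shift tool mm [-0.8 -1.5  0.4]
turn deg [ 2.000e-01 -2.000e-02 -6.481e+01]
```

```bash
python3 -m jog '[[[0,0,0],[0,0,-10],1],[[0,0,0],[0,0,-10],1],[[0,0,0],[0,0,-10],1],[[0,0,0],[0,0,-10],1],[[0,0,0],[0,0,-10],1],[[0,0,0],[0,0,-10],1],[[0,0,0],[0,0,-4.8],1],[[0,0,0],[0,0,0],1],[[0,0,0],[0,0,0],1]]'; python3 s.py .5338 .0396 .0715 135.4;python3 look.py k4
```

```text
t: 22.02
eef_pos: [0.5352, 0.0399, 0.0719]
tool_rot: [0.001, 0.38, 0.925, 0.001]
contact_force: [-0.4, 0.1, 9.8]
gripper_width: 0.521
t 22.02 pos [0.5352 0.0399 0.0719] xang 135.3 zaxis [ 3.2e-03  9.0e-04 -1.0e+00] q [ 0.44  0.6  -0.81  1.98  0.6   0.82  0.08] F [-0.4  0.1  9.8] w 0.521
shift tool mm [ 0.7 -1.2  0.4]
turn deg [ 0.16  0.09 -0.1 ]
```

View pics/look_k4.png

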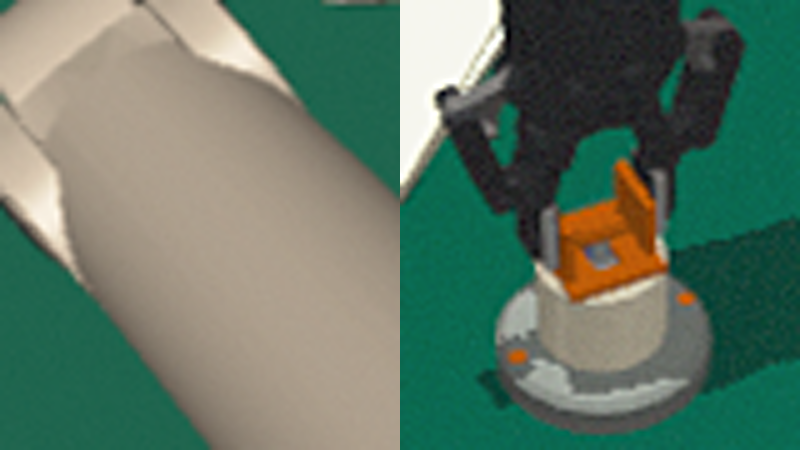

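```bash
python3 -m jog '[[[0,0,1],[0,0,0],1],[[0,0,0.7],[0,0,0],1],[[0,0,0],[0,0,0],1],[[0,0,0],[0,0,0],1],[[0,0,0],[0,0,0],1]]'; python3 s.py .5338 .0396 .0715 135.4;python3 look.py k5
python3 - <<'E'
from fit import *
im=cv2.imread("pics/side_k5.png")[:,:,::-1].copy()
# outline model of roll at stop / up
for z,c in((.020,(255,0,0)),(.030,(0,0,255))):
    pass
C=cv2.resize(im[215:290,235:315,::-1],(800,600),interpolation=cv2.INTER_CUBIC)
for z,c in((.020,(0,0,255)),(.030,(255,0,0))):
    q=proj("side",cyl(.03,0,.045)+[.5331,.0415,z]);h=cv2.convexHull(((q-[235,215]+.5)*[10,8]).astype(np.int32));cv2.polylines(C,[h],True,c,1)
cv2.imwrite("pics/k5o.png",C)
E
```

```text
t: 22.75
eef_pos: [0.5353, 0.04, 0.0715]
tool_rot: [0.002, 0.38, 0.925, 0.0]
contact_force: [-5.0, -1.2, 24.7]
gripper_width: 0.522
t 22.75 pos [0.5353 0.04   0.0715] xang 135.3 zaxis [ 3.5e-03 -6.0e-04 -1.0e+00] q [ 0.44  0.6  -0.81  1.98  0.6   0.82  0.08] F [-5.  -1.2 24.7] w 0.522
shift tool mm [ 0.8 -1.3  0. ]
turn deg [ 0.12  0.17 -0.1 ]
```

View pics/k5o.png

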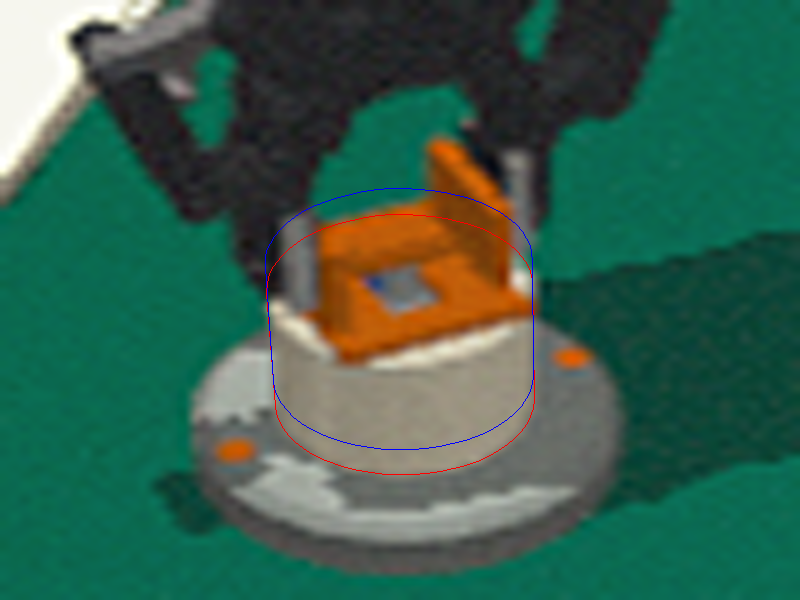

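The roll outline matches the bottom-stop model (red). The force has jumped to 25 N, and the TCP height of 71.5 mm equals 65 mm plus the 6.5 mm grasp offset, so the cap has not slipped. Handing in.

```bash
python3 s.py; python3 - <<'E'
from station import bot
print(bot.hand_in())
E
```

```text
t 22.85 pos [0.5353 0.04   0.0716] xang 135.3 zaxis [ 3.5e-03 -5.0e-04 -1.0e+00] q [ 0.44  0.6  -0.81  1.98  0.6   0.82  0.08] F [-4.4 -1.  24. ] w 0.525
the job is handed in; nothing more can be done
None
```

I put the white roll on the spindle, let go of it, and passed the cap's slot over the T-head. I then pushed the cap and roll down, gave the cap a +90° turn and handed in at 22.9 s, still gripping the cap. The hand-in gives no verdict.

**Last checks, all consistent:**
- **Turn:** the tool is at 135.3°, against a T-head yaw of about 45.4°, so it is square to within about 0.1°.
- **Depth:** the tool is at 71.5 mm, which puts the cap's underside at about 65 mm. The side camera shows the roll on the outline expected at the platform's bottom stop.
- **Push and grip:** the push rose from about 10 to 24 N over the last 1.7 mm commanded, so the platform is on its stop. The grip is set to 100 N and still closed on the cap.

**Disagreed:** the two cameras placed the spindle 2–4 mm apart in y. I used values in between, and the cap went over the head without any measurable force.

**Not checked:** I did not re-measure the yellow roll, marker, stamp and pot at the end. All low moves stayed at the white roll, cap and unwinder, and I saw no unexpected contact forces.

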